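Dip the gearbox and show the dipstick for reading

TASK

Take the dipstick from its cradle by the handle, push it into the gearbox's sloping dipstick tube until its collar stops on the tube's mouth, without forcing it, and draw it out again. Then hold it level, notches up, with the tip about 100 mm above the middle of the drip dish, and finish like that, still and still holding it: do not put it down. Leave everything else on the bench where it is.

Things in the scene. Friction and masses are not known exactly. Their poses are not given: they have to be found in the camera images.
- stick_grip (a point): Centre of the dipstick's black handle. x axis: along the stick from tip to tail; z: the notched side (up at the start); y: across. Handle 70 mm long (x), 16 wide (y), 22 high (z); behind it an 8 mm square tail to x +79 mm. At the start it lies level on the cradle, axis 60 mm above the bench, tip roughly towards the robot, handle free on both sides.
- stick_collar (a point): Centre of the collar's front face (the face that stops on the tube), on the stick's axis, 55 mm ahead of the handle's centre; collar 32 mm across, 6 mm thick. Axes as stick_grip.
- stick_tip (a point): Tip of the dipstick, 170 mm ahead of the handle's centre and 115 mm ahead of the collar face; the shaft is 8 mm thick, tapering in the last 8 mm. Reading notches on top near the tip. Axes as stick_grip.
- tube_mouth (a point): Centre of the mouth of the gearbox's dipstick tube, 165 mm above the bench. z axis: out of the tube along the bore (35 degrees above level, roughly to the robot's left); y is level. Bore 14 mm, widening over the last 20 mm to 24 mm; rim 32 mm across; 120 mm deep, open below, so the collar stops first. The outer 70 mm stands above the casting.
- gearbox: Grey gearbox (fixed to the bench; placed differently each time), origin on its underside; the tube's mouth is at x +60, z +165 mm of it. Casting 130 x 130 mm (x from -95 to +35 mm, y +-65 mm, shafts to +-102 mm) with its top 118 mm above the bench.
- cradle: Wooden dipstick cradle (fixed; placed differently each time), origin on its underside, x along the stick: base x -50 to +150 mm, 70 mm wide, 12 mm thick, two slotted posts (12 mm thick, 44 mm wide) at x = +10 and +155 mm; slot floor 56 mm and post top 68 mm above the bench. The handle's centre lies at x = +100 mm.
- dish: Round shallow drip dish (fixed; placed differently each time; it and the cradle may swap sides), 130 mm across, 16 mm high, origin at the centre of its underside on the bench.
- stick: The whole loose dipstick, 0.11 to 0.2 kg, origin and axes as stick_grip; its centre of mass is about 25 mm ahead (-x) of the handle's centre. Steel shaft and collar, black handle.
- wrench: Bystander, loose: open-ended steel wrench, 170 mm, lying flat. Origin at its underside.
- screwdriver: Bystander, loose: screwdriver, 190 mm, lying. Origin at its underside.
- bearing: Bystander, loose: steel bearing ring, 62 mm across, 16 mm high. Origin at its underside.
- piston: Bystander, loose: upright aluminium piston, 68 mm across, 58 mm high. Origin at its underside.
- socket: Bystander, loose: steel socket, 26 mm across, 36 mm high, standing. Origin at its underside.
- tin: Bystander, loose: can, 72 mm across, 70 mm high. Origin at its underside.
- bush: Bystander, loose: brass bush, 34 mm across, 24 mm high, standing. Origin at its underside.

How it is judged:
By the outcome, as a careful person would: the job done as asked, in the order asked, and still so for the second after the job is handed in, while the arm keeps its last pose, push and grip.
It also fails if it takes over 59 s, if anything falls off the work surface, if the arm or the gripper's body presses on something with over 40 N, if the wrist force passes 120 N, or if a joint passes its speed limit or range.

ROBOT

A 6-joint arm with a two-finger parallel gripper is mounted at the origin on the work surface. World frame = base frame: x ahead of the robot, y to its left, z up, the work surface at z = 0. Lengths are in m, angles in degrees, forces in N, time in s.
With the tool pointing down it reaches from about 0.4 to 0.825 m from the base axis. Payload 7 kg.
Tool frame: the origin (TCP) lies midway between the tips of the shut fingers; the grasp point (between the pads) lies 19 mm behind it; z points along the fingers, y is the line along which they close (so a half turn about z gives the same grasp; the last joint's range is limited). The gripper opens to 88 mm and grips with 3 to 60 N. Pads are 19 mm wide; open, the fingers measure 130 mm over their backs; the gripper's body (78 mm by 193 mm) begins 47 mm behind the grasp point.
Start: joints at [86.007, 20.546, 0.682, 0, -70.136, -16.507], TCP at [0.236, 0.632, 0.227] pointing down, gripper open.
Joint ranges: [-176.03, 176.03], [-82.01, 121.73], [-58.28, 71.71], [-173.87, 95.51], [-174.79, -0.11], [-173.66, 173.66]. Speed limits (degrees/s): [136.94, 136.94, 172.46, 180, 180, 180].

INTERFACE

Orientations are given as [roll, pitch, yaw] about the fixed x, y, z axes, in that order (R = Rz(yaw) Ry(pitch) Rx(roll)).
In Python, from plant import r, eyes, workorder gives the robot as it stands.
- The arm moves only by the tool step_arm, never from a script. Its argument "plan" is a list of rows, each a list of 5 numbers: the shift along the tool's x, y, z each as a share of 25 cm, from -1 to 1, then the turn about the tool's z as a share of 60 degrees, from -1 to 1, then the finger opening in mm, from 0 to 87.6. In form: [[x, y, z, turn, jaw], ...]. A call has 1 to 12 rows; each row is the pose to reach, as a shift and turn from the pose commanded when the call began, along the tool's axes at that moment; what a row does not reach only later rows make up. A row lasts 1/12 s, in which the tool goes at most 41.7 mm and 7.16 degrees, less where a joint would pass 70% of its speed; a pose out of reach is approached as far as the arm can. A call with a number of a shift or a turn outside -1 to 1 is refused whole. A call with a gripper value outside its range is refused whole. The fingers move at their own pace and stop on an object; "newtons" is the grip in N (left out, the last holds). Time passes only in rows, so rows that repeat a pose let the fingers close. It gives the time, the measured TCP pose, the force, the opening and the grip force at its end, in the units of the state.
- r.get_state(): the state, without advancing time (a new reading comes with each control period).
- eyes.capture(name): name is "side" or "top"; returns the picture (400x640x3 uint8, red, green, blue); there is no depth.
- eyes.camera_model(name): a dict with "fov_y" (degrees; the focal length in pixels is half the picture's height over the tangent of half this angle, whatever the lens; pixels are square), "cx", "cy" (the principal point, pixels), "world_to_cam" (4x4, takes a point from world to camera coordinates). Camera axes: x right, y up, looking along -z (the intrinsics and any distortion apply to the point x, -y, -z); pixel columns grow to the right and rows downward; lengths in m; the calibration is good to about 2 mm. A picture is of the moment at which its call begins. camera_model takes no time and is no camera call.
- workorder.close_job(): hands the job in; it is judged then, once.
The state is a dict: "time_s": time; "joints": joint angles; "qd": joint speeds; "joint_torque": joint torques, N m; "tcp_pos": TCP position; "eef_rot": TCP orientation; "contact_force": force on the tool from outside, world axes, zero at the start; "moment": the same for the moment, N m; "gripper_width": finger opening in m; "gripper_force": force on a finger pad.
Only numpy, scipy, OpenCV 4.12 (cv2) and the standard library are available. Lean on these libraries where they do the work, as an engineer would, in place of code of your own. Each camera call takes 0.05 s, during which the arm holds its last target. There are 200 camera calls.

## Working session

There is one attempt and no reset: what is moved stays moved. The work goes in short steps, Python scripts to look and compute and a tool call to move; the robot and the scene stay as the last step left them, time stands still between calls to the robot, and variables do not carry over. Pictures are saved under pics/ and viewed, at most 10 in all, crops included, and the job is handed in when it is done.

Besides the shell and the picture viewer there is one more tool, called by a JSON object that holds its "method" and its "body". step_arm: Moves the arm, as the interface text tells. Its arguments: {"type":"object","properties":{"plan":{"type":"array"},"newtons":{"type":"number"}},"required":["plan"]}

```bash
ls; mkdir -p pics; python3 - <<'E'
from plant import r, eyes, workorder
import cv2,json,numpy as np
for n in("side","top"):
    im=eyes.capture(n); cv2.imwrite(f"pics/{n}0.png",im[:,:,::-1]); m=eyes.camera_model(n); print(n,m)
print(r.get_state())
E
```

```text
pics
side {'fov_y': 57.19621511140303, 'cx': 322.5818005636368, 'cy': 197.28477817453322, 'world_to_cam': array([[-0.99545913, -0.09515412, -0.00260999,  0.52811514],
       [ 0.06335294, -0.68273571,  0.7279137 , -0.10851618],
       [-0.07104592,  0.72444299,  0.68566379, -1.09493674],
       [ 0.        ,  0.        ,  0.        ,  1.        ]])}
top {'fov_y': 47.13245921754167, 'cx': 321.63426573491734, 'cy': 199.07843212526353, 'world_to_cam': array([[ 0.0095366 , -0.99994714, -0.0038422 ,  0.00137163],
       [ 0.98021735,  0.00858865,  0.19773764, -0.55256351],
       [-0.19769419, -0.00565193,  0.98024745, -1.29162066],
       [ 0.        ,  0.        ,  0.        ,  1.        ]])}
{'time_s': 0.1, 'joints': array([ 8.60073742e+01,  2.05881594e+01,  6.40544931e-01, -1.75796289e-02,
       -7.01362418e+01, -1.65057632e+01]), 'qd': array([-0.02740425, -0.02887155,  0.06132293,  0.10088695,  0.08833334,
        0.00106529]), 'joint_torque': array([-2.05079392e-03, -5.84164131e+01,  2.93748897e+01,  7.01556936e+00,
        1.01646248e-02, -5.36915366e-05]), 'tcp_pos': array([0.23625864, 0.63184773, 0.22571908]), 'eef_rot': array([ 1.79914904e+02, -7.98083365e-03, -2.05043684e+01]), 'contact_force': array([-0.2922876 ,  0.27107665, -0.25513197]), 'moment': array([-0.04080575, -0.00455709, -0.04779682]), 'gripper_force': 0.0, 'gripper_width': 0.08782767336188614}
```

View pics/side0.png

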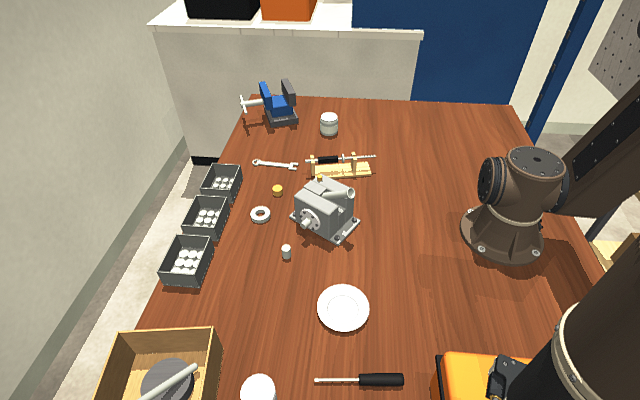

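View pics/top0.png

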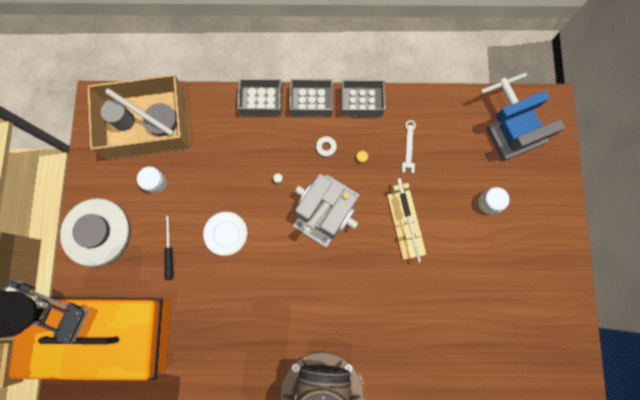

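```bash
python3 - <<'E'
import cv2,numpy as np
s=cv2.imread("pics/side0.png");t=cv2.imread("pics/top0.png")
a=cv2.resize(s[145:245,275:385],None,fx=5.4,fy=5.4,interpolation=cv2.INTER_CUBIC)[:, :]
b=cv2.resize(t[165:270,285:435],None,fx=5.3,fy=5.3,interpolation=cv2.INTER_CUBIC)
cv2.imwrite("pics/sc.png",a);cv2.imwrite("pics/tc.png",b);print(a.shape,b.shape)
E
```

```text
(540, 594, 3) (556, 795, 3)
```

View pics/sc.png

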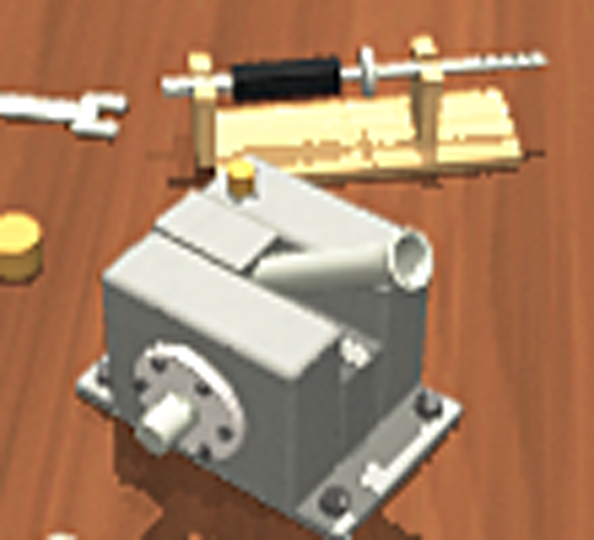

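View pics/tc.png

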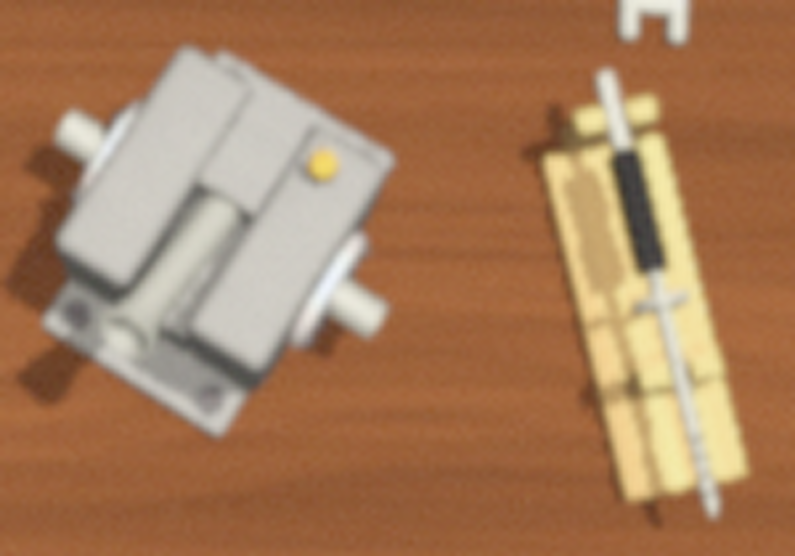

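```bash
cat > h.py <<'E'
from plant import r, eyes, workorder
import numpy as np, cv2
def ray(n,u,v):
    m=eyes.camera_model(n); f=200/np.tan(np.radians(m["fov_y"]/2)); T=m["world_to_cam"]
    d=np.array([(u-m["cx"])/f,-(v-m["cy"])/f,-1.]); R=T[:3,:3]
    return -R.T@T[:3,3], R.T@d/np.linalg.norm(d)
def plane(n,u,v,z):
    o,d=ray(n,u,v); return o+d*(z-o[2])/d[2]
def tri(us,vs,ut,vt):
    o1,d1=ray("side",us,vs);o2,d2=ray("top",ut,vt)
    s=np.linalg.lstsq(np.c_[d1,-d2],o2-o1,rcond=None)[0]
    a,b=o1+s[0]*d1,o2+s[1]*d2
    return (a+b)/2,np.linalg.norm(a-b)*1e3
def proj(n,p):
    m=eyes.camera_model(n); f=200/np.tan(np.radians(m["fov_y"]/2)); c=m["world_to_cam"]@np.r_[p,1]
    return np.array([m["cx"]-f*c[0]/c[2], m["cy"]+f*c[1]/c[2]])
E
python3 - <<'E'
from h import *
np.set_printoptions(precision=4,suppress=True)
tc=lambda u,v:(285+u/5.3,165+v/5.3); sc=lambda u,v:(275+u/5.4,145+v/5.4)
yaw=lambda a,b:np.degrees(np.arctan2(*(b-a)[1::-1]))
print("mouth tri",tri(*sc(411,258),*tc(125,333)),plane("top",*tc(125,333),.165),plane("side",*sc(411,258),.165))
print("edgeL",yaw(plane("top",*tc(185,50),.118),plane("top",*tc(60,243),.118)),"edgeR",yaw(plane("top",*tc(390,160),.118),plane("top",*tc(250,380),.118)))
print("shaft",yaw(plane("top",*tc(75,130),.06),plane("top",*tc(370,310),.06)))
print("plate",yaw(plane("top",*tc(45,320),.01),plane("top",*tc(218,435),.01)))
for nm,s,t in(("tail",(165,86),(605,72)),("tip",(546,60),(713,515)),("hr",(233,82),(625,152)),("hf",(340,76),(650,268)),("collar",(367,72),(660,300))):
    print(nm,*tri(*sc(*s),*tc(*t)),plane("top",*tc(*t),.062),plane("side",*sc(*s),.062))
a=plane("top",*tc(713,515),.062);b=plane("top",*tc(605,72),.064);print("stick",np.linalg.norm(a-b),yaw(a,b))
a=plane("side",*sc(546,60),.062);b=plane("side",*sc(165,86),.064);print("stick",np.linalg.norm(a-b),yaw(a,b))
im=eyes.capture("top")
for n in("top","side"):
    im=eyes.capture(n); hs=cv2.cvtColor(im,cv2.COLOR_RGB2HSV); m=cv2.inRange(hs,(0,0,150),(180,50,255))
    k,l,st,c=cv2.connectedComponentsWithStats(m)
    for i in range(1,k):
        if st[i,4]>300: print(n,st[i],c[i],plane(n,*c[i],.012))
E
```

```text
mouth tri (array([0.4507, 0.04  , 0.1644]), np.float64(2.8761375216953398)) [0.4521 0.0398 0.165 ] [0.4493 0.041  0.165 ]
edgeL 148.431747554146 edgeR 147.9760271340098
shaft -121.33746087831233
plate -123.09132458322146
tail [ 0.6126 -0.2215  0.0602] 5.03771194030875 [ 0.6148 -0.2214  0.062 ] [ 0.6097 -0.2183  0.062 ]
tip [ 0.37   -0.2742  0.0575] 2.176971150391743 [ 0.3708 -0.2735  0.062 ] [ 0.3694 -0.2678  0.062 ]
hr [ 0.569 -0.232  0.058] 2.350913989477148 [ 0.5694 -0.2314  0.062 ] [ 0.5673 -0.2264  0.062 ]
hf [ 0.5027 -0.2437  0.0589] 4.8350588119906694 [ 0.5046 -0.2434  0.062 ] [ 0.5001 -0.2388  0.062 ]
collar [ 0.4853 -0.2486  0.0595] 4.052163736455466 [ 0.4869 -0.2484  0.062 ] [ 0.4832 -0.2446  0.062 ]
stick 0.24907558305472702 12.133115155764235
stick 0.24546372057656823 12.244029449937827
top [   0    0  586    6 2438] [339.7929   1.7793] [ 1.2302 -0.0473  0.012 ]
top [    0    16   559   129 30539] [237.3826  58.0751] [1.0244 0.2838 0.012 ]
top [481  72  47  32 400] [507.1025  85.9075] [ 0.9343 -0.5809  0.012 ]
top [243  87  33  22 675] [258.9022  97.9067] [0.8873 0.2091 0
[... 850 characters left out ...]
[ 1.3456 -0.4664  0.012 ]
side [ 509    0   71  128 3281] [541.4578  55.1314] [-0.5527 -1.3449  0.012 ]
side [ 535    0   88  158 4873] [580.5795  90.882 ] [-0.5952 -0.9319  0.012 ]
side [   47   157   166   243 10394] [125.9576 285.9771] [1.0159 0.2853 0.012 ]
side [ 294  174   61   41 1164] [323.549 193.799] [ 0.5381 -0.113   0.012 ]
side [ 595  195   45   46 1195] [622.0301 221.4092] [-0.3755 -0.0737  0.012 ]
side [159 236  51  39 555] [187.0937 261.1009] [0.8866 0.1934 0.012 ]
side [ 317  284   52   48 1977] [342.6014 307.5038] [0.4527 0.2944 0.012 ]
side [138 363  60  37 440] [168.2932 381.925 ] [0.8116 0.5038 0.012 ]
side [240 373  36  27 777] [257.7593 387.9627] [0.6196 0.4977 0.012 ]
```

```bash
cat >> h.py <<'E'
def go(p,yaw,base=None):
    """print shift in shares to put TCP at p with tool yaw; base=(pos,yaw) commanded, default measured"""
    s=r.get_state(); b=np.array(s["tcp_pos"]) if base is None else np.array(base[0]); y0=s["eef_rot"][2] if base is None else base[1]
    c,q=np.cos(np.radians(y0)),np.sin(np.radians(y0)); R=np.array([[c,q,0],[q,-c,0],[0,0,-1]])
    t=-((yaw-y0+180)%360-180)
    print("shares",np.round(R.T@(np.array(p)-b)/.25,3),"turn",round(t/60,3),"rows",np.round(np.linalg.norm(np.array(p)-b)/.0417,1),round(abs(t)/7.16,1))
def st():
    s=r.get_state(); print(round(s["time_s"],2),np.round(s["tcp_pos"],4),np.round(s["eef_rot"],1),"F",np.round(s["contact_force"],1),"M",np.round(s["moment"],2),"w",round(s["gripper_width"]*1e3,1),"gf",round(s["gripper_force"],1),"j",np.round(s["joints"],1))
E
python3 - <<'E'
from h import *
st();go([.333,.114,.243],-32)
E
```

```text
0.25 [0.2363 0.6321 0.2261] [180.   -0.  -20.5] F [-1.1  0.7  0.8] M [-0.02 -0.04  0.01] w 87.9 gf 0.0 j [ 86.   20.6   0.7  -0.  -70.1 -16.5]
shares [ 1.088  1.806 -0.068] turn 0.192 rows 12.6 1.6
```

{"method": "step_arm", "body": {"plan": [[0.55, 0.95, -0.07, 0.19, 87], [0.55, 0.95, -0.07, 0.19, 87], [0.55, 0.95, -0.07, 0.19, 87], [0.55, 0.95, -0.07, 0.19, 87], [0.55, 0.95, -0.07, 0.19, 87], [0.55, 0.95, -0.07, 0.19, 87], [0.55, 0.95, -0.07, 0.19, 87], [0.55, 0.95, -0.07, 0.19, 87]]}}

```text
time_s: 0.92
tcp_pos: [0.2822, 0.3574, 0.2451]
eef_rot: [-179.9, 0.0, -32.0]
contact_force: [-0.5, 0.1, -0.9]
gripper_width: 0.0873
gripper_force: 0.0
```

```bash
python3 -c "
from h import *
st();go([.333,.114,.243],-32)"
```

```text
0.92 [0.2822 0.3574 0.2451] [-179.9    0.   -32. ] F [-0.5  0.1 -0.9] M [ 0.    0.03 -0.01] w 87.3 gf 0.0 j [ 76.6  -1.5 -24.   -0.  -67.5 -18.6]
shares [0.688 0.718 0.008] turn -0.0 rows 6.0 0.0
```

{"method": "step_arm", "body": {"plan": [[0.69, 0.72, 0, 0, 87], [0.69, 0.72, 0, 0, 87], [0.69, 0.72, 0, 0, 87], [0.69, 0.72, 0, 0, 87], [0.69, 0.72, 0, 0, 87], [0.69, 0.72, 0, 0, 87], [0.69, 0.72, 0, 0, 87], [0.69, 0.72, 0, 0, 87]]}}

```text
time_s: 1.58
tcp_pos: [0.3337, 0.1158, 0.2444]
eef_rot: [-179.9, -0.0, -32.2]
contact_force: [0.5, 0.8, 0.8]
gripper_width: 0.0872
gripper_force: 0.0
```

```bash
python3 -c "
from h import *
st();go([.536,-.237,.16],-167.8)"
```

```text
1.58 [0.3337 0.1158 0.2444] [-179.9   -0.   -32.2] F [0.5 0.8 0.8] M [ 0.14 -0.03 -0.01] w 87.2 gf 0.0 j [ 52.  -13.3 -33.7  -0.  -69.5   5.8]
shares [1.436 0.764 0.338] turn 2.26 rows 10.0 18.9
```

{"method": "step_arm", "body": {"plan": [[0.8, 0.42, 0, 1, 87], [0.8, 0.42, 0, 1, 87], [0.8, 0.42, 0, 1, 87], [0.8, 0.42, 0, 1, 87], [0.8, 0.42, 0, 1, 87], [0.8, 0.42, 0, 1, 87], [0.8, 0.42, 0, 1, 87], [0.8, 0.42, 0, 1, 87], [0.8, 0.42, 0, 1, 87]]}}

```text
time_s: 2.33
tcp_pos: [0.4484, -0.0765, 0.2435]
eef_rot: [179.9, -0.0, -92.3]
contact_force: [0.3, -0.5, -0.1]
gripper_width: 0.087
gripper_force: 0.0
```

```bash
python3 -c "
from h import *
st();go([.536,-.237,.16],-167.8)"
```

```text
2.33 [ 0.4484 -0.0765  0.2435] [179.9  -0.  -92.3] F [ 0.3 -0.5 -0.1] M [ 0.14 -0.06  0.03] w 87.0 gf 0.0 j [ 15.3  -1.4 -24.1  -0.  -67.4 -17.6]
shares [ 0.627 -0.376  0.334] turn 1.258 rows 4.8 10.5
```

{"method": "step_arm", "body": {"plan": [[0.62, -0.45, 0.33, 1, 87], [0.62, -0.45, 0.33, 1, 87], [0.62, -0.45, 0.33, 1, 87], [0.62, -0.45, 0.33, 1, 87], [0.62, -0.45, 0.33, 1, 87], [0.62, -0.45, 0.33, 1, 87], [0.62, -0.45, 0.33, 1, 87], [0.62, -0.45, 0.33, 1, 87], [0.62, -0.45, 0.33, 1, 87]]}}

```text
time_s: 3.08
tcp_pos: [0.5561, -0.2347, 0.1603]
eef_rot: [179.9, -0.1, -152.3]
contact_force: [-0.0, 1.6, 0.4]
gripper_width: 0.0868
gripper_force: 0.0
```

```bash
python3 -c "
from h import *
st();go([.5555,-.233,.13],-167.8)"
```

```text
3.08 [ 0.5561 -0.2347  0.1603] [ 1.799e+02 -1.000e-01 -1.523e+02] F [-0.   1.6  0.4] M [ 0.13 -0.15 -0.03] w 86.8 gf 0.0 j [ -4.4  16.8 -13.8  -0.  -59.4 -57.9]
shares [-0.001  0.007  0.121] turn 0.259 rows 0.7 2.2
```

{"method": "step_arm", "body": {"plan": [[0, 0.01, 0.12, 0.26, 60], [0, 0.01, 0.12, 0.26, 60], [0, 0.01, 0.3, 0.26, 50], [0, 0.01, 0.48, 0.26, 40], [0, 0.01, 0.48, 0.26, 40], [0, 0.01, 0.48, 0.26, 40]]}}

```text
time_s: 3.58
tcp_pos: [0.5523, -0.2323, 0.0385]
eef_rot: [179.9, -0.4, -167.4]
contact_force: [0.2, 0.1, 0.3]
gripper_width: 0.0526
gripper_force: 0.0
```

```bash
python3 -c "
from h import *
st()
s=cv2.cvtColor(eyes.capture('side'),4);t=cv2.cvtColor(eyes.capture('top'),4)
a=cv2.resize(s[100:220,270:420],None,fx=2.6,fy=2.6,interpolation=2);b=cv2.resize(t[150:270,330:480],None,fx=2.6,fy=2.6,interpolation=2)
cv2.imwrite('pics/g1.png',np.hstack([a,b]))"
```

```text
3.58 [ 0.5523 -0.2323  0.0385] [ 179.9   -0.4 -167.4] F [0.2 0.1 0.3] M [ 0.07 -0.18 -0.03] w 52.6 gf 0.0 j [ -4.1  24.1 -21.5  -0.  -44.8 -73.3]
```

View pics/g1.png

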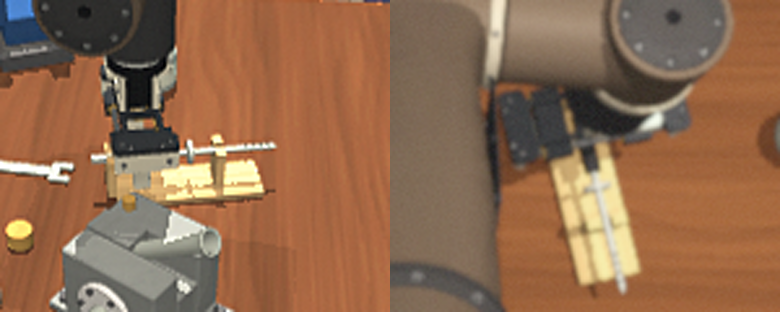

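Side crop shows the fingers straddling the handle at (145,160), with the collar at (190,150) clear; the top crop shows the stick undisturbed. Closing.

{"method": "step_arm", "body": {"plan": [[0, 0, 0, 0, 20], [0, 0, 0, 0, 10], [0, 0, 0, 0, 10], [0, 0, 0, 0, 10], [0, 0, 0, 0, 10], [0, 0, 0, 0, 10], [0, 0, 0, 0, 10], [0, 0, 0, 0, 10]], "newtons": 6}}

```text
time_s: 4.35
tcp_pos: [0.5543, -0.2338, 0.0427]
eef_rot: [-180.0, 0.1, -167.5]
contact_force: [-1.5, 0.9, 7.1]
gripper_width: 0.0158
gripper_force: 6.0
```

```bash
python3 -c "
from h import *
st()"
```

```text
4.35 [ 0.5543 -0.2338  0.0427] [-1.800e+02  1.000e-01 -1.675e+02] F [-1.5  0.9  7.1] M [0.53 0.33 0.06] w 15.8 gf 6.0 j [ -4.3  23.8 -21.4   0.  -44.8 -73.2]
```

{"method": "step_arm", "body": {"plan": [[0, 0, -0.1, 0, 10], [0, 0, -0.2, 0, 10], [0, 0, -0.3, 0, 10], [0, 0, -0.4, 0, 10], [0, 0, -0.5, 0, 10], [0, 0, -0.6, 0, 10], [0, 0, -0.7, 0, 10], [0, 0, -0.8, 0, 10], [0, 0, -0.8, 0, 10], [0, 0, -0.8, 0, 10]]}}

```text
time_s: 5.18
tcp_pos: [0.5543, -0.2337, 0.2432]
eef_rot: [-180.0, 0.2, -167.5]
contact_force: [-0.5, 0.6, -1.6]
gripper_width: 0.0163
gripper_force: 6.0
```

```bash
python3 -c "
from h import *
st()
s=cv2.cvtColor(eyes.capture('side'),4);t=cv2.cvtColor(eyes.capture('top'),4)
a=cv2.resize(s[60:180,270:420],None,fx=2.6,fy=2.6,interpolation=2);b=cv2.resize(t[150:270,330:480],None,fx=2.6,fy=2.6,interpolation=2)
cv2.imwrite('pics/g2.png',np.hstack([a,b]))"
```

```text
5.18 [ 0.5543 -0.2337  0.2432] [-180.     0.2 -167.5] F [-0.5  0.6 -1.6] M [ 0.1  -0.16  0.01] w 16.3 gf 6.0 j [ -4.3  13.   -7.7  -0.  -69.1 -73.2]
```

View pics/g2.png

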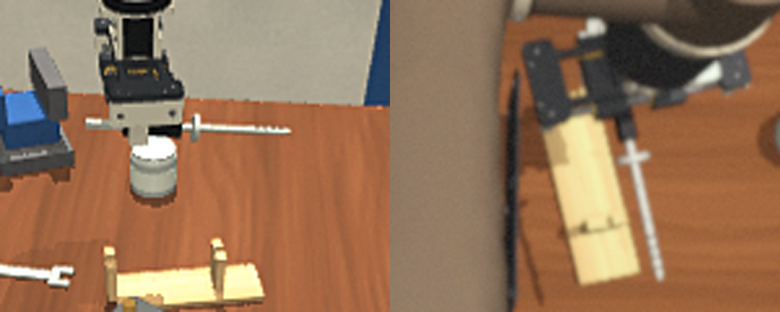

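Stick is held, drooping slightly at the tip (side crop tail (88,123), tip (290,131)). Lower the grip so it swings tip-down.

{"method": "step_arm", "body": {"plan": [[0, 0, 0, 0, 10], [0, 0, 0, 0, 10], [0, 0, 0, 0, 10], [0, 0, 0, 0, 10], [0, 0, 0, 0, 10], [0, 0, 0, 0, 10]], "newtons": 3}}

```text
time_s: 5.78
tcp_pos: [0.5538, -0.2336, 0.2414]
eef_rot: [180.0, -0.0, -167.5]
contact_force: [-0.2, 0.1, -0.7]
gripper_width: 0.0163
gripper_force: 3.0
```

```bash
cat >> h.py <<'E'
def pitch():
    """pitch (tip below grip, deg) from the shaft's far end seen in the side view: lowest-right bright pixels in the vertical stick plane"""
    s=r.get_state(); p=np.array(s["tcp_pos"])+[0,0,.019]; yw=np.radians(s["eef_rot"][2]); d=np.array([np.cos(yw),np.sin(yw),0]); n=np.array([-d[1],d[0],0])
    im=eyes.capture("side"); hs=cv2.cvtColor(im,cv2.COLOR_RGB2HSV)
    best=[]
    for a in np.arange(-20,80,1.):          # look along rays out of the grip for steel pixels ahead of the collar
        dd=d*np.cos(np.radians(a))-np.array([0,0,np.sin(np.radians(a))])
        k=0
        for L in np.arange(.095,.19,.004):
            u,v=np.round(proj("side",p+dd*L)).astype(int)
            if 0<=v<400 and 0<=u<640 and hs[v,u,1]<70 and hs[v,u,2]>110:k+=1
        best.append((k,a))
    best.sort(reverse=True); print("pitch votes",best[:5]); return im
E
python3 -c "
from h import *
st();im=pitch()
cv2.imwrite('pics/g3.png',im[:,:,::-1])"
```

```text
5.78 [ 0.5538 -0.2336  0.2414] [ 180.    -0.  -167.5] F [-0.2  0.1 -0.7] M [ 0.08 -0.15  0.01] w 16.3 gf 3.0 j [ -4.3  13.1  -7.8   0.  -69.1 -73.2]
pitch votes [(24, np.float64(41.0)), (24, np.float64(-17.0)), (24, np.float64(-18.0)), (24, np.float64(-19.0)), (24, np.float64(-20.0))]
```

{"method": "step_arm", "body": {"plan": [[0, 0, 0, 0, 10], [0, 0, 0, 0, 10], [0, 0, 0, 0, 10]], "newtons": 10}}

```text
time_s: 6.08
tcp_pos: [0.5538, -0.2336, 0.2416]
eef_rot: [-180.0, 0.0, -167.5]
contact_force: [-0.8, 0.3, -0.8]
gripper_width: 0.0159
gripper_force: 10.0
```

```bash
python3 -c "
from h import *
st();im=pitch()
s=im[:,:,::-1];t=eyes.capture('top')[:,:,::-1]
a=cv2.resize(s[60:180,270:420],None,fx=2.6,fy=2.6,interpolation=2);b=cv2.resize(t[150:270,330:480],None,fx=2.6,fy=2.6,interpolation=2)
cv2.imwrite('pics/g4.png',np.hstack([a,b]))"
```

```text
6.08 [ 0.5538 -0.2336  0.2416] [-180.     0.  -167.5] F [-0.8  0.3 -0.8] M [ 0.03 -0.22 -0.  ] w 15.9 gf 10.0 j [ -4.3  13.1  -7.8  -0.  -69.1 -73.2]
pitch votes [(24, np.float64(41.0)), (24, np.float64(-17.0)), (24, np.float64(-18.0)), (24, np.float64(-19.0)), (24, np.float64(-20.0))]
```

View pics/g4.png

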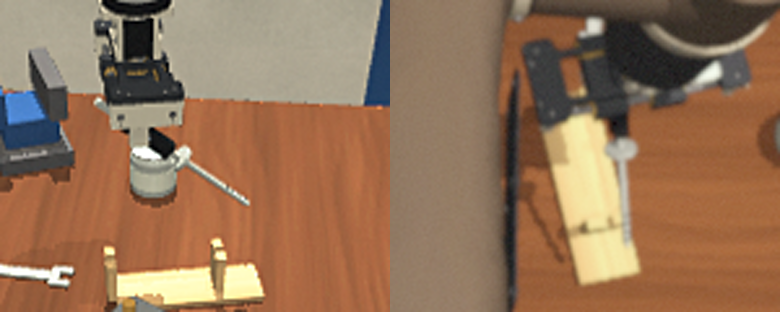

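```bash
cat >> h.py <<'E'
def inplane(n,u,v):
    s=r.get_state(); p=np.array(s["tcp_pos"])+[0,0,.019]; yw=np.radians(s["eef_rot"][2]); d=np.array([np.cos(yw),np.sin(yw),0]); m=np.array([-d[1],d[0],0])
    o,q=ray(n,u,v); X=o+q*((p-o)@m)/(q@m); return X,"L",np.linalg.norm(X-p).round(4),"pitch",np.degrees(np.arctan2(p[2]-X[2],(X-p)@d)).round(1)
E
python3 -c "
from h import *
print(inplane('side',365.8,138.5)); print(inplane('side',270+182/2.6,60+156/2.6))
go([.309,.128,.34],-32)"
```

```text
(array([ 0.41062935, -0.26534036,  0.13401246]), 'L', np.float64(0.1937), 'pitch', np.float64(40.8))
(array([ 0.49799368, -0.24596797,  0.21172071]), 'L', np.float64(0.0752), 'pitch', np.float64(40.6))
shares [ 0.643  1.624 -0.393] turn -2.258 rows 10.7 18.9
```

{"method": "step_arm", "body": {"plan": [[0, 0, -0.14, -0.1, 10], [0, 0, -0.28, -0.2, 10], [0, 0.1, -0.4, -0.3, 10], [0.05, 0.2, -0.4, -0.4, 10], [0.1, 0.3, -0.4, -0.5, 10], [0.15, 0.42, -0.4, -0.6, 10], [0.2, 0.55, -0.4, -0.7, 10], [0.25, 0.66, -0.4, -0.8, 10], [0.3, 0.75, -0.4, -0.9, 10], [0.3, 0.8, -0.4, -1, 10], [0.3, 0.8, -0.4, -1, 10]]}}

```text
time_s: 7.1
tcp_pos: [0.4363, -0.053, 0.3424]
eef_rot: [-179.9, 0.1, -107.0]
contact_force: [0.5, 0.1, -1.5]
gripper_width: 0.0159
gripper_force: 10.0
```

```bash
python3 -c "
from h import *
st();go([.309,.128,.34],-32)"
```

```text
7.1 [ 0.4363 -0.053   0.3424] [-1.799e+02  1.000e-01 -1.070e+02] F [ 0.5  0.1 -1.5] M [ 0.05 -0.12 -0.01] w 15.9 gf 10.0 j [ 18.9  -6.  -15.5  -0.  -80.3 -35.9]
shares [-0.543  0.699  0.01 ] turn -1.25 rows 5.3 10.5
```

{"method": "step_arm", "body": {"plan": [[-0.06, 0.08, 0, -0.11, 10], [-0.12, 0.16, 0, -0.22, 10], [-0.18, 0.24, 0, -0.33, 10], [-0.24, 0.32, 0, -0.44, 10], [-0.3, 0.4, 0, -0.55, 10], [-0.36, 0.48, 0, -0.66, 10], [-0.42, 0.56, 0, -0.77, 10], [-0.48, 0.64, 0, -0.88, 10], [-0.54, 0.7, 0, -1, 10], [-0.54, 0.7, 0, -1, 10]]}}

```text
time_s: 7.93
tcp_pos: [0.31, 0.1289, 0.3419]
eef_rot: [-179.9, 0.1, -47.0]
contact_force: [-0.5, -0.0, -0.8]
gripper_width: 0.0158
gripper_force: 10.0
```

```bash
python3 -c "
from h import *
st();go([.309,.128,.29],-32)"
```

```text
7.93 [0.31   0.1289 0.3419] [-1.799e+02  1.000e-01 -4.700e+01] F [-0.5 -0.  -0.8] M [ 0.02 -0.06  0.02] w 15.8 gf 10.0 j [ 57.4 -18.  -24.3  -0.  -83.6 -14.4]
shares [-0.     0.005  0.208] turn -0.25 rows 1.2 2.1
```

{"method": "step_arm", "body": {"plan": [[0, 0, 0, -0.12, 10], [0, 0, 0.05, -0.25, 10], [0, 0, 0.13, -0.25, 10], [0, 0, 0.21, -0.25, 10], [0, 0, 0.21, -0.25, 10], [0, 0, 0.21, -0.25, 10]]}}

```text
time_s: 8.43
tcp_pos: [0.3111, 0.126, 0.2891]
eef_rot: [179.9, -0.0, -32.6]
contact_force: [0.5, 0.3, -0.5]
gripper_width: 0.0159
gripper_force: 10.0
```

```bash
python3 -c "
from h import *
st();im=pitch()
s=im[:,:,::-1];t=eyes.capture('top')[:,:,::-1]
cv2.imwrite('pics/ts.png',s);cv2.imwrite('pics/tt.png',t)
a=cv2.resize(s[120:240,290:410],None,fx=3.3,fy=3.3,interpolation=2);b=cv2.resize(t[170:290,250:370],None,fx=3.3,fy=3.3,interpolation=2)
cv2.imwrite('pics/g5.png',np.hstack([a,b]))"
```

```text
8.43 [0.3111 0.126  0.2891] [179.9  -0.  -32.6] F [ 0.5  0.3 -0.5] M [ 0.04 -0.01  0.03] w 15.9 gf 10.0 j [ 56.9 -16.9 -30.3   0.  -76.7   0.4]
pitch votes [(24, np.float64(41.0)), (23, np.float64(42.0)), (15, np.float64(43.0)), (13, np.float64(40.0)), (12, np.float64(20.0))]
```

View pics/g5.png

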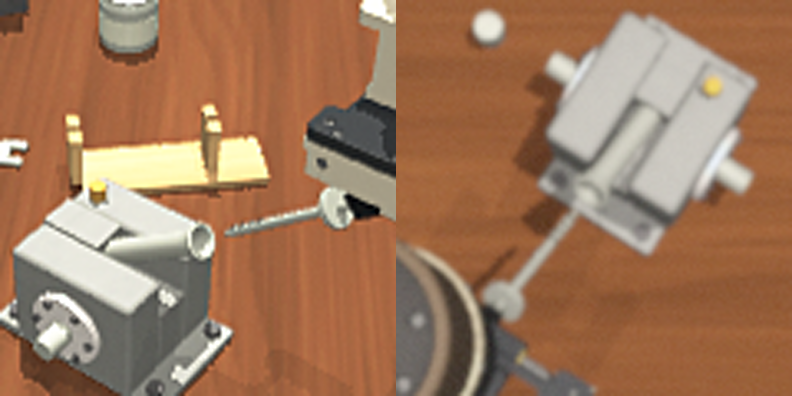

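Side crop: tip (228,234), tube mouth (202,241); top crop: tip (576,207), mouth (592,190) — aligned and just outside the mouth.

```bash
python3 -c "
from h import *
np.set_printoptions(precision=4,suppress=True)
S=lambda u,v:(290+u/3.3,120+v/3.3);T=lambda u,v:(250+(u-396)/3.3,170+v/3.3)
tip,e=tri(*S(228,234),*T(576,207));m,e2=tri(*S(202,241),*T(592,190));print(tip,e,m,e2)
print(inplane('side',*S(228,234)))
o=np.array([-.695,.434,.574]);print('out',(tip-m)@o,'lat',(tip-m)@[-.53,-.848,0],'up',(tip-m)@[.486,-.304,.819])
s=r.get_state();a=np.radians(s['eef_rot'][2]);G=s['tcp_pos']+np.array([0,0,.019]);d=np.array([np.cos(a)*np.cos(np.radians(41)),np.sin(a)*np.cos(np.radians(41)),-np.sin(np.radians(41))]);print('pred',G+.19*d)
"
```

```text
[0.4327 0.0501 0.1827] 7.869327120653231 [0.4511 0.038  0.1619] 4.268087333519317
(array([0.4289, 0.052 , 0.1835]), 'L', np.float64(0.1876), 'pitch', np.float64(42.1))
out 0.02993162966830268 lat -0.0005312565643687227 up 0.004451625152511535
pred [0.4325 0.0497 0.1847]
```

{"method": "step_arm", "body": {"plan": [[0.03, 0, 0.026, 0, 10], [0.06, 0, 0.053, 0, 10], [0.092, 0, 0.079, 0, 10], [0.124, 0, 0.103, 0, 10], [0.155, 0, 0.127, 0, 10], [0.187, 0, 0.151, 0, 10], [0.187, 0, 0.151, 0, 10], [0.187, 0, 0.151, 0, 10]], "newtons": 7}}

```text
time_s: 9.2
tcp_pos: [0.3509, 0.1017, 0.2521]
eef_rot: [-180.0, -0.0, -32.6]
contact_force: [-0.0, 0.5, -0.5]
gripper_width: 0.0161
gripper_force: 7.0
```

```bash
python3 -c "
from h import *
st()
s=eyes.capture('side')[:,:,::-1];t=eyes.capture('top')[:,:,::-1]
a=cv2.resize(s[120:240,290:410],None,fx=3.3,fy=3.3,interpolation=2);b=cv2.resize(t[170:290,250:370],None,fx=3.3,fy=3.3,interpolation=2)
cv2.imwrite('pics/g6.png',np.hstack([a,b]))"
```

```text
9.2 [0.3509 0.1017 0.2521] [-180.    -0.   -32.6] F [-0.   0.5 -0.5] M [0.01 0.04 0.02] w 16.1 gf 7.0 j [ 47.8 -12.  -31.8   0.  -70.2   9.5]
```

View pics/g6.png

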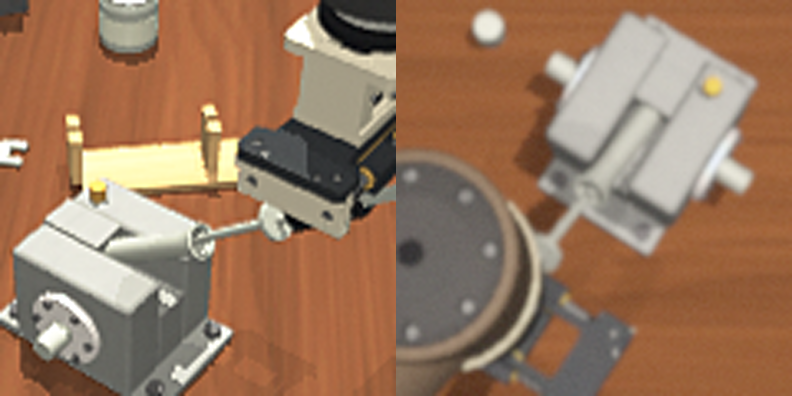

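Tip is inside the bore (side crop mouth (200,241), shaft entering centrally). Lower the handle to the bore's line while advancing.

{"method": "step_arm", "body": {"plan": [[0.01, 0, 0.033, 0, 10], [0.02, 0, 0.066, 0, 10], [0.029, 0, 0.098, 0, 10], [0.06, 0, 0.122, 0, 10], [0.09, 0, 0.145, 0, 10], [0.12, 0, 0.168, 0, 10], [0.15, 0, 0.191, 0, 10], [0.17, 0, 0.206, 0, 10], [0.188, 0, 0.22, 0, 10], [0.188, 0, 0.22, 0, 10]]}}

```text
time_s: 10.13
tcp_pos: [0.3906, 0.0758, 0.1955]
eef_rot: [179.9, 0.0, -32.6]
contact_force: [0.8, 0.1, -0.9]
gripper_width: 0.0159
gripper_force: 7.0
```

```bash
python3 -c "
from h import *
st()
s=eyes.capture('side')[:,:,::-1];t=eyes.capture('top')[:,:,::-1]
a=cv2.resize(s[120:240,290:410],None,fx=3.3,fy=3.3,interpolation=2);b=cv2.resize(t[170:290,250:370],None,fx=3.3,fy=3.3,interpolation=2)
cv2.imwrite('pics/g7.png',np.hstack([a,b]))"
```

```text
10.13 [0.3906 0.0758 0.1955] [179.9   0.  -32.6] F [ 0.8  0.1 -0.9] M [ 0.03 -0.38  0.06] w 15.9 gf 7.0 j [ 39.8  -5.4 -34.3   0.  -61.2  17.6]
```

View pics/g7.png

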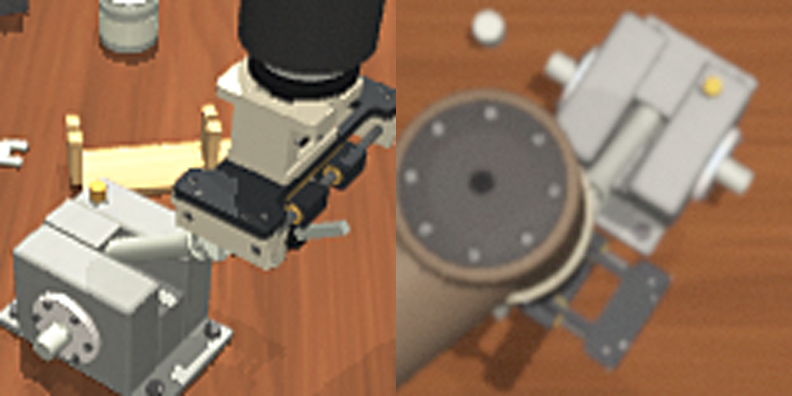

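The collar is a few mm short of the mouth (side crop ~(210,245)), with almost no force. Ease it in.

{"method": "step_arm", "body": {"plan": [[0.01, 0, 0.007, 0, 10], [0.02, 0, 0.014, 0, 10], [0.028, 0, 0.02, 0, 10], [0.033, 0, 0.023, 0, 10], [0.033, 0, 0.023, 0, 10], [0.033, 0, 0.023, 0, 10]]}}

```text
time_s: 10.73
tcp_pos: [0.397, 0.072, 0.1905]
eef_rot: [180.0, -0.0, -32.5]
contact_force: [0.0, 0.3, -0.8]
gripper_width: 0.0158
gripper_force: 7.0
```

```bash
cat >> h.py <<'E'
def rel():
    q=np.array(r.get_state()["tcp_pos"])+[0,0,.019]-[.451,.040,.165]
    print("out",(q@[-.695,.434,.574]).round(4),"lat",(q@[-.53,-.848,0]).round(4),"up",(q@[.486,-.304,.819]).round(4))
E
python3 -c "
from h import *
st();rel()"
```

```text
10.73 [0.397  0.072  0.1905] [180.   -0.  -32.5] F [ 0.   0.3 -0.8] M [ 0.02 -0.08  0.03] w 15.8 gf 7.0 j [ 38.7  -4.5 -34.3   0.  -60.3  18.8]
out 0.077 lat 0.0015 up 0.0005
```

{"method": "step_arm", "body": {"plan": [[0.004, 0, 0.003, 0, 10], [0.007, 0, 0.005, 0, 10], [0.01, 0, 0.007, 0, 10], [0.013, 0, 0.009, 0, 10], [0.016, 0, 0.011, 0, 10], [0.016, 0, 0.011, 0, 10]], "newtons": 10}}

```text
time_s: 11.23
tcp_pos: [0.3996, 0.0703, 0.1881]
eef_rot: [-180.0, 0.1, -32.5]
contact_force: [-8.8, 3.8, 7.7]
gripper_width: 0.0162
gripper_force: 10.0
```

```bash
python3 -c "
from h import *
st();rel()"
```

```text
11.23 [0.3996 0.0703 0.1881] [-1.80e+02  1.00e-01 -3.25e+01] F [-8.8  3.8  7.7] M [1.69 3.02 0.03] w 16.2 gf 10.0 j [ 38.1  -4.1 -34.2  -0.1 -59.9  19.5]
out 0.0731 lat 0.0015 up 0.0003
```

Contact 12 N exactly along the bore axis at the predicted collar depth: seated. Draw it out.

{"method": "step_arm", "body": {"plan": [[0, 0, 0, 0, 10], [-0.03, 0, -0.021, 0, 10], [-0.08, 0, -0.056, 0, 10], [-0.13, 0, -0.091, 0, 10], [-0.18, 0, -0.126, 0, 10], [-0.23, 0, -0.161, 0, 10], [-0.28, 0, -0.196, 0, 10], [-0.33, 0, -0.231, 0, 10], [-0.38, 0, -0.266, 0, 10], [-0.43, 0, -0.301, 0, 10], [-0.48, 0, -0.336, 0, 10], [-0.48, 0, -0.336, 0, 10]], "newtons": 14}}

```text
time_s: 12.23
tcp_pos: [0.2985, 0.1353, 0.2737]
eef_rot: [-179.8, -0.0, -32.4]
contact_force: [1.1, -0.6, -1.1]
gripper_width: 0.016
gripper_force: 14.0
```

```bash
python3 -c "
from h import *
st();rel();im=pitch();cv2.imwrite('pics/w1.png',im[:,:,::-1])"
```

```text
12.23 [0.2985 0.1353 0.2737] [-179.8   -0.   -32.4] F [ 1.1 -0.6 -1.1] M [ 0.1  -0.05 -0.01] w 16.0 gf 14.0 j [ 60.2 -17.8 -32.8   0.  -74.8  -2.7]
out 0.2206 lat 0.0 up 0.0015
pitch votes [(24, np.float64(36.0)), (21, np.float64(37.0)), (21, np.float64(35.0)), (13, np.float64(38.0)), (10, np.float64(11.0))]
```

Stick is out (tip 30 mm clear, pitch 36°). I'll re-level it by lowering it, still gripped, onto the cradle posts.

{"method": "step_arm", "body": {"plan": [[0, 0, -0.14, 0, 10], [0, 0, -0.28, 0.05, 10], [0.05, -0.06, -0.28, 0.15, 10], [0.11, -0.12, -0.28, 0.26, 10], [0.18, -0.17, -0.28, 0.37, 10], [0.26, -0.21, -0.28, 0.48, 10], [0.35, -0.23, -0.28, 0.59, 10], [0.44, -0.21, -0.28, 0.7, 10], [0.55, -0.15, -0.28, 0.81, 10], [0.66, -0.06, -0.28, 0.92, 10], [0.75, 0.02, -0.28, 1, 10], [0.75, 0.02, -0.28, 1, 10]]}}

```text
time_s: 13.28
tcp_pos: [0.4554, 0.0251, 0.3407]
eef_rot: [179.9, -0.1, -93.0]
contact_force: [0.5, 0.6, -1.9]
gripper_width: 0.0159
gripper_force: 14.0
```

```bash
python3 -c "
from h import *
st();go([.5543,-.2338,.24],-167.5);go([.5543,-.2338,.34],-167.5)"
```

```text
13.28 [0.4554 0.0251 0.3407] [ 1.799e+02 -1.000e-01 -9.300e+01] F [ 0.5  0.6 -1.9] M [ 0.19 -0.04  0.04] w 15.9 gf 14.0 j [ 28.1  -4.  -14.    0.1 -80.2 -31.1]
shares [ 1.013 -0.45   0.403] turn 1.241 rows 7.1 10.4
shares [ 1.013 -0.45   0.003] turn 1.241 rows 6.6 10.4
```

{"method": "step_arm", "body": {"plan": [[0.12, -0.05, 0, 0.1, 10], [0.24, -0.1, 0, 0.21, 10], [0.36, -0.15, 0, 0.32, 10], [0.48, -0.2, 0, 0.43, 10], [0.6, -0.26, 0, 0.54, 10], [0.72, -0.32, 0, 0.65, 10], [0.84, -0.38, 0, 0.77, 10], [0.94, -0.42, 0, 0.88, 10], [1, -0.45, 0, 1, 10], [1, -0.45, 0, 1, 10]]}}

```text
time_s: 14.12
tcp_pos: [0.5565, -0.2285, 0.3394]
eef_rot: [179.9, -0.2, -153.1]
contact_force: [0.2, 0.4, -0.6]
gripper_width: 0.0159
gripper_force: 14.0
```

```bash
python3 -c "
from h import *
st();go([.5543,-.2338,.14],-167.5)"
```

```text
14.12 [ 0.5565 -0.2285  0.3394] [ 179.9   -0.2 -153.1] F [ 0.2  0.4 -0.6] M [ 0.12 -0.21  0.  ] w 15.9 gf 14.0 j [ -3.7  10.9   1.9   0.  -81.2 -59.4]
shares [ 0.018 -0.015  0.798] turn 0.241 rows 4.8 2.0
```

{"method": "step_arm", "body": {"plan": [[0.018, -0.015, 0, 0.12, 10], [0.018, -0.015, 0.1, 0.24, 10], [0.018, -0.015, 0.24, 0.24, 10], [0.018, -0.015, 0.38, 0.24, 10], [0.018, -0.015, 0.52, 0.24, 10], [0.018, -0.015, 0.66, 0.24, 10], [0.018, -0.015, 0.78, 0.24, 10], [0.018, -0.015, 0.78, 0.24, 10], [0.018, -0.015, 0.78, 0.24, 10]]}}

```text
time_s: 14.87
tcp_pos: [0.5527, -0.2307, 0.1456]
eef_rot: [179.9, -0.2, -166.8]
contact_force: [0.6, -0.2, 0.2]
gripper_width: 0.0162
gripper_force: 14.0
```

```bash
python3 -c "
from h import *
st();go([.5543,-.2338,.043],-167.5);im=pitch();cv2.imwrite('pics/c1.png',im[:,:,::-1])"
```

```text
14.87 [ 0.5527 -0.2307  0.1456] [ 179.9   -0.2 -166.8] F [ 0.6 -0.2  0.2] M [ 0.07 -0.26  0.02] w 16.2 gf 14.0 j [ -4.   17.2 -15.4   0.  -57.6 -72.9]
shares [-0.003 -0.014  0.41 ] turn 0.011 rows 2.5 0.1
pitch votes [(24, np.float64(35.0)), (23, np.float64(36.0)), (20, np.float64(37.0)), (12, np.float64(69.0)), (12, np.float64(66.0))]
```

{"method": "step_arm", "body": {"plan": [[0, -0.013, 0.02, 0.012, 10], [0, -0.013, 0.06, 0.012, 10], [0, -0.013, 0.1, 0.012, 10], [0, -0.013, 0.14, 0.012, 10], [0, -0.013, 0.18, 0.012, 10], [0, -0.013, 0.21, 0.012, 10], [0, -0.013, 0.21, 0.012, 10]], "newtons": 6}}

```text
time_s: 15.5
tcp_pos: [0.5533, -0.2337, 0.0921]
eef_rot: [179.9, -0.2, -167.6]
contact_force: [0.0, 0.4, -1.0]
gripper_width: 0.016
gripper_force: 6.0
```

```bash
python3 -c "
from h import *
st();go([.5543,-.2338,.043],-167.5);im=pitch();cv2.imwrite('pics/c2.png',im[:,:,::-1])"
```

```text
15.5 [ 0.5533 -0.2337  0.0921] [ 179.9   -0.2 -167.6] F [ 0.   0.4 -1. ] M [ 0.12 -0.15  0.02] w 16.0 gf 6.0 j [ -4.3  20.5 -18.6  -0.  -51.1 -73.3]
shares [-0.004 -0.001  0.196] turn -0.002 rows 1.2 0.0
pitch votes [(23, np.float64(24.0)), (21, np.float64(23.0)), (17, np.float64(25.0)), (13, np.float64(79.0)), (13, np.float64(78.0))]
```

{"method": "step_arm", "body": {"plan": [[-0.004, 0, 0.03, 0, 10], [-0.004, 0, 0.06, 0, 10], [-0.004, 0, 0.09, 0, 10], [-0.004, 0, 0.12, 0, 10], [-0.004, 0, 0.145, 0, 10], [-0.004, 0, 0.17, 0, 10], [-0.004, 0, 0.185, 0, 10], [-0.004, 0, 0.192, 0, 10], [-0.004, 0, 0.192, 0, 10]]}}

```text
time_s: 16.3
tcp_pos: [0.5554, -0.2336, 0.046]
eef_rot: [180.0, -0.0, -167.6]
contact_force: [-1.2, 0.0, -0.3]
gripper_width: 0.016
gripper_force: 6.0
```

```bash
python3 -c "
from h import *
st();im=pitch();cv2.imwrite('pics/c3.png',im[:,:,::-1])"
```

```text
16.3 [ 0.5554 -0.2336  0.046 ] [ 180.    -0.  -167.6] F [-1.2  0.  -0.3] M [ 0.03 -0.17 -0.02] w 16.0 gf 6.0 j [ -4.3  23.7 -21.   -0.  -45.4 -73.4]
pitch votes [(24, np.float64(79.0)), (24, np.float64(78.0)), (24, np.float64(77.0)), (24, np.float64(76.0)), (24, np.float64(75.0))]
```

{"method": "step_arm", "body": {"plan": [[0, 0, 0.006, 0, 10], [0, 0, 0.012, 0, 10], [0, 0, 0.018, 0, 10], [0, 0, 0.018, 0, 10], [0, 0, 0.018, 0, 10]]}}

```text
time_s: 16.77
tcp_pos: [0.5562, -0.2337, 0.0428]
eef_rot: [-180.0, 0.1, -167.6]
contact_force: [-0.8, 2.2, 5.5]
gripper_width: 0.0157
gripper_force: 6.0
```

```bash
cat >> h.py <<'E'
def pitch2():
    im=eyes.capture("side"); hs=cv2.cvtColor(im,cv2.COLOR_RGB2HSV)
    s=r.get_state(); p=np.array(s["tcp_pos"])+[0,0,.019]; yw=np.radians(s["eef_rot"][2]); d=np.array([np.cos(yw),np.sin(yw),0])
    out=[]
    for a in np.arange(-8,16,.5):
        dd=d*np.cos(np.radians(a))-np.array([0,0,np.sin(np.radians(a))])
        c=[np.round(proj("side",p+dd*L)).astype(int) for L in np.arange(.125,.19,.002)]
        out.append((sum(hs[v,u,1]<90 and hs[v,u,2]>100 for u,v in c),a))
    print("pitch2",[(int(k),float(a)) for k,a in sorted(out,reverse=True)[:6]]); return im
E
python3 -c "
from h import *
st();pitch2()"
```

```text
16.77 [ 0.5562 -0.2337  0.0428] [-1.800e+02  1.000e-01 -1.676e+02] F [-0.8  2.2  5.5] M [ 0.7   0.16 -0.05] w 15.7 gf 6.0 j [ -4.2  23.9 -21.1   0.  -44.9 -73.4]
pitch2 [(31, 1.5), (31, 1.0), (31, 0.5), (31, 0.0), (28, 2.0), (28, -0.5)]
```

Level on the posts (contact 5.5 N, pitch about 0–1°). Grip firmly and lift.

{"method": "step_arm", "body": {"plan": [[0, 0, 0, 0, 10], [0, 0, 0, 0, 10], [0, 0, -0.04, 0, 10], [0, 0, -0.1, 0, 10], [0, 0, -0.2, 0, 10], [0, 0, -0.3, 0, 10], [0, 0, -0.4, 0, 10], [0, 0, -0.5, 0, 10], [0, 0, -0.6, 0, 10], [0, 0, -0.7, 0, 10], [0, 0, -0.75, 0, 10], [0, 0, -0.75, 0, 10]], "newtons": 50}}

```text
time_s: 17.82
tcp_pos: [0.557, -0.2342, 0.2337]
eef_rot: [-179.8, 0.3, -167.6]
contact_force: [-0.3, -0.1, -1.2]
gripper_width: 0.0156
gripper_force: 50.0
```

```bash
python3 -c "
from h import *
st();pitch2()"
```

```text
17.82 [ 0.557  -0.2342  0.2337] [-179.8    0.3 -167.6] F [-0.3 -0.1 -1.2] M [ 0.05 -0.31 -0.01] w 15.6 gf 50.0 j [ -4.3  13.5  -8.4   0.1 -67.8 -73.4]
pitch2 [(31, 1.0), (31, 0.5), (30, 0.0), (30, -0.5), (30, -1.0), (28, 1.5)]
```

```bash
python3 -c "
from h import *
go([.640,.336,.25],-167.6)"
```

```text
shares [-0.816  2.154 -0.074] turn -0.0 rows 13.8 0.0
```

{"method": "step_arm", "body": {"plan": [[0, 0, -0.07, 0, 10], [-0.03, 0.08, -0.07, 0, 10], [-0.07, 0.18, -0.07, 0, 10], [-0.11, 0.3, -0.07, 0, 10], [-0.15, 0.42, -0.07, 0, 10], [-0.2, 0.54, -0.07, 0, 10], [-0.24, 0.66, -0.07, 0, 10], [-0.29, 0.78, -0.07, 0, 10], [-0.33, 0.88, -0.07, 0, 10], [-0.36, 0.96, -0.07, 0, 10], [-0.37, 1, -0.07, 0, 10]]}}

```text
time_s: 18.78
tcp_pos: [0.5919, 0.0327, 0.2452]
eef_rot: [180.0, -0.1, -167.5]
contact_force: [0.5, -0.1, -0.8]
gripper_width: 0.0155
gripper_force: 50.0
```

```bash
python3 -c "
from h import *
st();go([.640,.336,.25],-167.6)"
```

```text
18.78 [0.5919 0.0327 0.2452] [ 1.800e+02 -1.000e-01 -1.675e+02] F [ 0.5 -0.1 -0.8] M [ 0.03 -0.18 -0.05] w 15.5 gf 50.0 j [ 22.   12.3  -8.3  -0.  -69.5 -99.5]
shares [-0.45   1.143 -0.019] turn 0.001 rows 7.4 0.0
```

{"method": "step_arm", "body": {"plan": [[-0.04, 0.1, 0, 0, 10], [-0.08, 0.2, 0, 0, 10], [-0.12, 0.32, 0, 0, 10], [-0.17, 0.44, 0, 0, 10], [-0.22, 0.56, 0, 0, 10], [-0.27, 0.68, 0, 0, 10], [-0.31, 0.8, 0, 0, 10], [-0.35, 0.9, 0, 0, 10], [-0.38, 0.97, 0, 0, 10], [-0.39, 1, 0, 0, 10], [-0.39, 1, 0, 0, 10]]}}

```text
time_s: 19.7
tcp_pos: [0.6335, 0.2965, 0.2449]
eef_rot: [-179.9, -0.1, -167.6]
contact_force: [0.2, -1.0, -0.7]
gripper_width: 0.0158
gripper_force: 50.0
```

```bash
python3 -c "
from h import *
st();go([.640,.336,.086],-167.6)"
```

```text
19.7 [0.6335 0.2965 0.2449] [-1.799e+02 -1.000e-01 -1.676e+02] F [ 0.2 -1.  -0.7] M [-0.02 -0.16 -0.03] w 15.8 gf 50.0 j [  41.    22.4    5.9   -0.   -73.6 -118.5]
shares [-0.06   0.149  0.635] turn 0.001 rows 3.9 0.0
```

{"method": "step_arm", "body": {"plan": [[-0.03, 0.08, 0, 0, 10], [-0.06, 0.15, 0.08, 0, 10], [-0.06, 0.15, 0.18, 0, 10], [-0.06, 0.15, 0.28, 0, 10], [-0.06, 0.15, 0.38, 0, 10], [-0.06, 0.15, 0.48, 0, 10], [-0.06, 0.15, 0.56, 0, 10], [-0.06, 0.15, 0.61, 0, 10], [-0.06, 0.15, 0.635, 0, 10], [-0.06, 0.15, 0.635, 0, 10], [-0.06, 0.15, 0.635, 0, 10]]}}

```text
time_s: 20.62
tcp_pos: [0.6411, 0.335, 0.0889]
eef_rot: [180.0, 0.0, -167.6]
contact_force: [0.4, 0.9, -0.2]
gripper_width: 0.0157
gripper_force: 50.0
```

```bash
python3 -c "
from h import *
st();im=pitch2();t=eyes.capture('top')
np.set_printoptions(precision=4,suppress=True)
s=r.get_state();G=s['tcp_pos']+np.array([0,0,.019]);a=np.radians(s['eef_rot'][2]);print('tip pred',G+.19*np.array([np.cos(a),np.sin(a),0]))
cv2.imwrite('pics/fs.png',im[:,:,::-1]);cv2.imwrite('pics/ft.png',t[:,:,::-1])
go([.640,.336,.086],-167.6)
# bystanders vs the first pictures: changed pixels away from the arm
for n,new in(('side',im),('top',t)):
    d=cv2.absdiff(cv2.imread(f'pics/{n}0.png'),np.ascontiguousarray(new[:,:,::-1])).max(2)>60
    k,l,sz,c=cv2.connectedComponentsWithStats(cv2.morphologyEx(d.astype('uint8'),2,np.ones((2,2))))
    print(n,[tuple(map(int,x)) for x in sz[1:] if x[4]>12])
# tip: steel pixels along stick line, end point, side & top
d=np.array([np.cos(a),np.sin(a),0])
for n,new in(('side',im),('top',t)):
    print(n,[(round(float(L),3),*[int(x) for x in new[tuple(np.round(proj(n,G+d*L)).astype(int)[::-1])]]) for L in np.arange(.13,.215,.006)])
"
```

```text
20.62 [0.6411 0.335  0.0889] [ 180.     0.  -167.6] F [ 0.4  0.9 -0.2] M [ 0.1  -0.21 -0.03] w 15.7 gf 50.0 j [  43.    30.6   -2.     0.   -57.4 -120.6]
pitch2 [(1, 15.5), (0, 15.0), (0, 14.5), (0, 14.0), (0, 13.5), (0, 13.0)]
tip pred [0.4558 0.2949 0.1088]
shares [0.005 0.003 0.015] turn -0.0 rows 0.1 0.0
side [(411, 0, 119, 103, 7363), (526, 0, 5, 5, 14), (527, 0, 54, 59, 1441), (552, 0, 88, 160, 7426), (575, 25, 4, 12, 28), (342, 104, 147, 142, 5515), (333, 108, 38, 46, 184), (197, 123, 59, 34, 1370), (203, 142, 66, 56, 872), (492, 147, 17, 15, 99), (194, 151, 7, 6, 23), (352, 153, 5, 3, 13), (343, 155, 8, 5, 20), (253, 157, 101, 65, 2052), (354, 156, 14, 5, 34), (306, 160, 8, 3, 22), (357, 162, 15, 14, 172), (498, 162, 4, 5, 13), (199, 167, 12, 16, 113), (556, 166, 11, 13, 40), (501, 171, 4, 4, 14), (508, 170, 6, 14, 52), (223, 179, 6, 4, 20), (547, 178, 8, 2, 16), (634, 182, 6, 10, 32), (479, 186, 12, 20, 159), (350, 193, 6, 6, 23), (626, 192, 9, 9, 33), (208, 203, 6, 7, 18), (216, 204, 150, 196, 9320), (290, 210, 61, 44, 807), (305, 210, 16, 15, 55), (541, 213, 99, 187, 9649)
[... 858 characters left out ...]
2, 381, 16, 19, 72)]
side [(0.13, 47, 46, 44), (0.136, 45, 45, 44), (0.142, 44, 43, 41), (0.148, 44, 44, 43), (0.154, 45, 44, 43), (0.16, 44, 44, 44), (0.166, 44, 44, 44), (0.172, 22, 23, 21), (0.178, 49, 48, 45), (0.184, 46, 46, 46), (0.19, 45, 43, 42), (0.196, 46, 46, 44), (0.202, 36, 37, 31), (0.208, 34, 34, 34), (0.214, 72, 52, 39)]
top [(0.13, 215, 211, 198), (0.136, 202, 197, 183), (0.142, 181, 176, 163), (0.148, 208, 205, 193), (0.154, 212, 209, 200), (0.16, 210, 208, 198), (0.166, 212, 210, 199), (0.172, 213, 213, 207), (0.178, 219, 218, 209), (0.184, 226, 227, 221), (0.19, 250, 255, 255), (0.196, 251, 255, 255), (0.202, 251, 255, 255), (0.208, 251, 255, 255), (0.214, 251, 255, 255)]
```

{"method": "step_arm", "body": {"plan": [[0.005, 0, 0.008, 0, 10], [0.005, 0, 0.016, 0, 10], [0.005, 0, 0.016, 0, 10], [0.005, 0, 0.016, 0, 10], [0.005, 0, 0.016, 0, 10], [0.005, 0, 0.016, 0, 10], [0.005, 0, 0.016, 0, 10], [0.005, 0, 0.016, 0, 10]]}}

```text
time_s: 21.38
tcp_pos: [0.6393, 0.335, 0.0841]
eef_rot: [180.0, 0.0, -167.6]
contact_force: [0.1, 0.5, -1.1]
gripper_width: 0.0155
gripper_force: 50.0
```

```bash
python3 -c "
from h import *
st(); print(np.abs(r.get_state()['qd']).max()); print(workorder.close_job())"
```

```text
21.38 [0.6393 0.335  0.0841] [ 180.     0.  -167.6] F [ 0.1  0.5 -1.1] M [ 0.06 -0.21  0.  ] w 15.5 gf 50.0 j [  43.1   30.8   -2.4   -0.   -56.8 -120.7]
0.11020355761027185
the job is handed in; nothing more can be done
None
```

The job is handed in at 21.4 s: the dipstick was pushed in until the collar stopped on the tube mouth (about 12 N) and drawn out, then re-levelled on the cradle posts without letting go; it is now held still, with its tip an estimated 103 mm above the bench over the dish's middle (level last checked after lifting off the cradle, since the arm hid it from the side camera at the dish).

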